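# Unbolt the tape dispenser and hold its sprung cover open for a roll change

## Task

The tape roll in the blue tape dispenser is to be changed: draw the slide bolt on its cover fully back out of the keeper, then lift the sprung cover by its handle until it stands 60 degrees open, measured from closed. It falls shut by itself, so finish while still holding it steady there by the handle, so that a colleague can change the roll with both hands. Leave everything else on the bench where it stands.

Things in the scene. Friction and masses are not known exactly. Their poses are not given: they have to be found in the camera images.
- dispenser: blue steel tape dispenser fixed to the bench, 220 (x) x 170 (y) x 130 mm on a dark foot plate 270 x 200 mm; origin: centre of the underside; x to the rear (hinge side), y to the left seen from the front, z up. An outfeed plate juts 45 mm from the front, 75 mm up. Its top is the blue cover, 178 mm wide, 222 mm from hinge to front edge, top face 136 mm above the bench when shut
- cover (a joint): angle of the cover, rad: 0 shut and level, grows as its front edge rises about the rear hinge, stop at 1.45. Gravity and a spring shut it from every angle (about 0.7 N m, near 3 N at the handle; up to a third more or less)
- cover_hinge (a point): mid-width point of the hinge axis, 110 mm behind the dispenser's origin, 130 mm above the bench; the axis runs along the dispenser's y
- cover_handle (a point): middle of the cover's bow handle: a bar along the dispenser's y near the front edge, black sleeve 15 mm thick, 72 mm long, between steel posts 104 mm apart, centre 40 mm above the cover's top face. With the cover shut it is 208 mm in front of the hinge axis and 46 mm above it; it turns with the cover, and can turn between fingers that keep pointing down
- bolt (a joint): travel of the steel slide bolt on the cover, m: 0 shot (rod through the keeper, a steel loop on the dispenser's right wall), 0.032 fully drawn; slides to the dispenser's +y (left), needs about 1.5 N and stays where left. The rod is clear of the keeper from 0.020; before that the cover is locked
- bolt_knob (a point): on the axis of the bolt's upright black knob, 16 mm thick, 26 mm high, 8 mm below its top; straps and rod lie 20 mm or more below this point. With the bolt shot it is 135 mm in front of the hinge axis, 36 mm right of mid width, 50 mm above the hinge axis; it moves with bolt and cover
- spare_roll: a full roll of brown packing tape lying flat, 116 mm across, 48 mm high; origin at the centre of its underside; a bystander
- small_carton: a small brown mailer carton, 77 x 102 x 63 mm; origin at the centre of its underside; a bystander
- mug: a white dotted mug, 82 mm across (114 mm with the handle), 91 mm high; origin at the centre of its underside; a bystander
- tape_measure: a yellow tape measure, 64 x 75 x 37 mm; origin at the centre of its underside; a bystander
- flat_carton: a flat brown mailer carton, 102 x 142 x 46 mm; origin at the centre of its underside; a bystander

How it is judged:
By the outcome, as a careful person would: the job done as asked, in the order asked, and still so for the second after the job is handed in, while the arm keeps its last pose, push and grip.
It also fails if it takes over 42 s, if anything falls off the work surface, if the arm or the gripper's body presses on something with over 40 N, if the wrist force passes 120 N, or if a joint passes its speed limit or range.

## Robot

A 7-joint arm with a two-finger parallel gripper is mounted at the origin on the work surface; the furniture and walls round the work are solid. World frame = base frame: x ahead of the robot, y to its left, z up, the work surface at z = 0. Lengths are in m, angles in degrees, forces in N, time in s.
With the tool pointing down it reaches from about 0.425 to 0.875 m from the base axis. Payload 4.7 kg.
Tool frame: the origin (TCP) lies between the finger pads, 19 mm behind the fingertips; this is the grasp point; z points along the fingers, y is the line along which they close (so a half turn about z gives the same grasp; the last joint's range is limited). The gripper opens to 87 mm and grips with 3 to 60 N. Pads are 19 mm wide; open, the fingers measure 117 mm over their backs; the gripper's body (75 mm by 190 mm) begins 51 mm behind the grasp point.
Start: joints at [73.23, 18.392, -4.016, 83.108, 1.295, 78.541, -3.26], TCP at [0.196, -0.62, 0.241] pointing down, gripper open.
Joint ranges: [-163.93, 163.93], [-17.29, 119.83], [-79.2, 71.16], [3.27, 140.29], [-89.18, 269.18], [5.43, 117.66], [-154.24, 154.24]. Speed limits (degrees/s): [147.25, 147.25, 180, 180, 180, 180, 180].

## Interface

Orientations are given as [roll, pitch, yaw] about the fixed x, y, z axes, in that order (R = Rz(yaw) Ry(pitch) Rx(roll)).
In Python, from cell import sensors, vision, workorder gives the robot as it stands.
- The arm moves only by the tool drive_tool, never from a script. Its argument "moves" is a list of rows, each an object of numbers: "x", "y", "z": the shift along the tool's x, y, z in mm; "rx", "ry", "rz": the turn, a rotation vector about the tool's x, y, z in rad; "fingers": the closure, from -1 (fully open) to 1 (shut). In form: [{"x": .., "y": .., "z": .., "rx": .., "ry": .., "rz": .., "fingers": ..}, ...]. A call has 1 to 20 rows; each row is the pose to reach, as a shift and turn from the pose commanded when the call began, along the tool's axes at that moment; what a row does not reach only later rows make up. A row lasts 1/8 s, in which the tool goes at most 62.5 mm and 10.7 degrees, less where a joint would pass 70% of its speed; a pose out of reach is approached as far as the arm can. A call with a gripper value outside its range is refused whole. The fingers move at their own pace and stop on an object; "force" is the grip in N (left out, the last holds). Time passes only in rows, so rows that repeat a pose let the fingers close. It gives the time, the measured TCP pose, the force, the opening and the grip force at its end, in the units of the state.
- sensors.get_obs(): the state, without advancing time (a new reading comes with each control period).
- vision.read_camera(name): name is "scene" or "top" or "wrist"; returns a dict with "image" (384x512x3 uint8, red, green, blue), "fx", "fy", "cx", "cy" (pixels), "k1" (the pictures are not rectified: a ray, as slopes to the right and down, at radius r is drawn at 1 + k1 r^2 times it, then the intrinsics apply), "R" (3x3) and "t" (3): a world point X has camera coordinates R X + t. Camera axes: x right, y down, z forward; pixel columns grow to the right and rows downward; lengths in m; the calibration is good to about 2 mm. A picture is of the moment at which its call begins. There is no depth.
- workorder.sign_off(): hands the job in; it is judged then, once.
The state is a dict: "time_s": time; "qpos": joint angles; "joint_velocities": joint speeds; "effort": joint torques, N m; "tool_pos": TCP position; "tool_rot": TCP orientation; "force": force on the tool from outside, world axes, zero at the start; "wrist_torque": the same for the moment, N m; "grip_width": finger opening in m; "grasp_force": force on a finger pad.
Only numpy, scipy, OpenCV 4.12 (cv2) and the standard library are available. Lean on these libraries where they do the work, as an engineer would, in place of code of your own. Each camera call takes 0.05 s, during which the arm holds its last target. There are 200 camera calls.

## Working session

There is one attempt and no reset: what is moved stays moved. The work goes in short steps, Python scripts to look and compute and a tool call to move; the robot and the scene stay as the last step left them, time stands still between calls to the robot, and variables do not carry over. Pictures are saved under pics/ and viewed, at most 10 in all, crops included, and the job is handed in when it is done.

Besides the shell and the picture viewer there is one more tool, called as name(argument=value, ...) on one line, values as JSON. drive_tool: Moves the arm, as the interface text tells. Its arguments: {"type":"object","properties":{"moves":{"type":"array"},"force":{"type":"number"}},"required":["moves"]}

```bash
mkdir -p pics; ls; cat > h.py <<'E'
import numpy as np, cv2
from cell import sensors, vision, workorder
def grab(n,f):
    c=vision.read_camera(n); np.save(f'pics/{f}.npy',c,allow_pickle=True); cv2.imwrite(f'pics/{f}.png',c['image'][:,:,::-1]); return c
def load(f): return np.load(f'pics/{f}.npy',allow_pickle=True).item()
def ray(c,u,v):
    d=np.array([(u-c['cx'])/c['fx'],(v-c['cy'])/c['fy']]); s=d.copy()
    for _ in range(20): s=d/(1+c['k1']*(s@s))
    R=np.array(c['R']);t=np.array(c['t']); return -R.T@t, R.T@np.array([*s,1.])
def onz(c,u,v,z):
    o,d=ray(c,u,v); return o+d*(z-o[2])/d[2]
def proj(c,X):
    p=np.array(c['R'])@X+np.array(c['t']); s=p[:2]/p[2]; s=s*(1+c['k1']*(s@s)); return s*[c['fx'],c['fy']]+[c['cx'],c['cy']]
E
python3 - <<'E'
from h import *
a=grab('scene','s0');b=grab('top','t0')
cv2.imwrite('pics/b0.png',np.vstack([a['image'],b['image']])[:,:,::-1][:, :])
for c in(a,b): print(c['fx'],c['k1'],-np.array(c['R']).T@c['t'])
print(sensors.get_obs())
E
```

```text
pics
475.850439284227 0.05982147613578049 [-0.14485627  1.07688652  1.0600638 ]
349.42135859929084 -0.033335898839389096 [ 0.37277032 -0.09015326  1.69868835]
{'time_s': 0.1, 'qpos': array([73.2306741 , 18.43678611, -4.01524196, 83.17003786,  1.29729605,
       78.54020674, -3.25862048]), 'joint_velocities': array([-0.06350632, -0.13371675, -0.10618994, -0.08645423, -0.06956064,
       -0.00116702, -0.08560917]), 'effort': array([ 1.98481735e-04, -4.92572665e+01, -4.05599149e-01, -3.13396955e+01,
       -6.41958090e-02,  3.94604774e-02,  6.51775986e-05]), 'tool_pos': array([ 0.19608835, -0.61921824,  0.24022983]), 'tool_rot': array([-1.79898330e+02,  7.84280324e-03,  1.75805376e+01]), 'force': array([0.55810018, 0.63552383, 0.5206946 ]), 'wrist_torque': array([-0.02954004, -0.0478987 ,  0.00777042]), 'grasp_force': 0.0, 'grip_width': 0.08735761950607483}
```

View pics/s0.png

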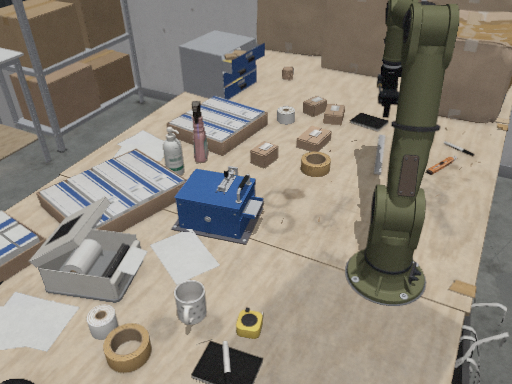

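View pics/t0.png

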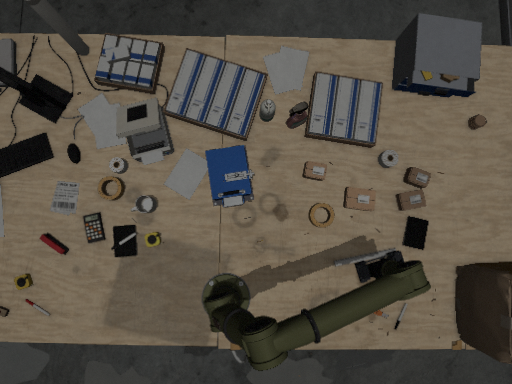

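The scene shows the blue dispenser at about (217,203), with its front toward the robot. In the top view it is at (230,175), with the keeper side to the image right. I'll crop and enlarge both views.

```bash
python3 - <<'E'
from h import *
a=load('s0');b=load('t0')
x=cv2.resize(a['image'][155:245,165:275],None,fx=5.4,fy=5.4,interpolation=2)
y=cv2.resize(b['image'][138:215,195:265],None,fx=7.5,fy=7.5,interpolation=2)
cv2.imwrite('pics/c_s.png',x[:,:,::-1]);cv2.imwrite('pics/c_t.png',y[:,:,::-1])
E
```

```text
(no output)
```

View pics/c_s.png

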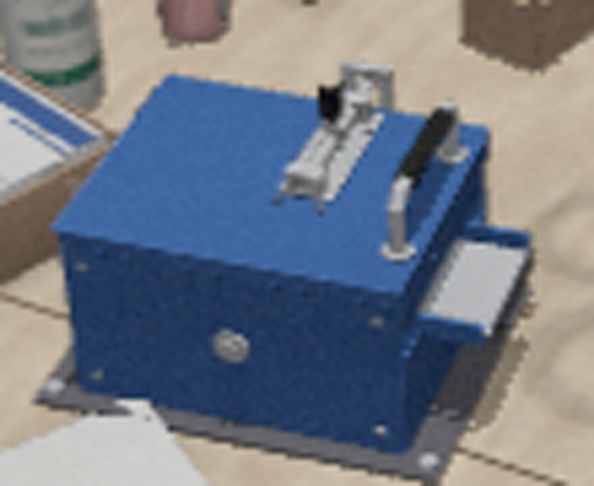

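View pics/c_t.png

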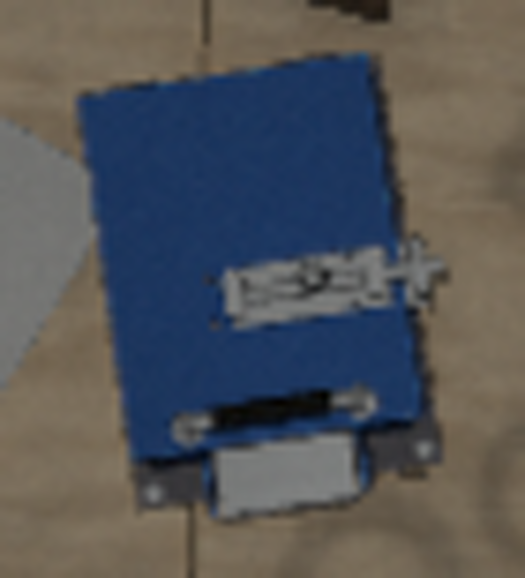

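In the crops, the cover corners, the handle sleeve (top crop about (272,408)), the knob (scene crop about (330,103)) and the keeper are clear. I'll fit the dispenser pose (x, y, yaw) to these from both views.

```bash
cat >> h.py <<'E'
def dw(p,q):
    x,y,a=q; c,s=np.cos(a),np.sin(a); return np.array([x+c*p[0]-s*p[1],y+s*p[0]+c*p[1],p[2]])
E
python3 - <<'E'
from h import *
from scipy.optimize import least_squares
a=load('s0');b=load('t0')
RL=(.11,.089,.136);RR=(.11,-.089,.136);FR=(-.112,-.089,.136);FL=(-.112,.089,.136);H=(-.098,0,.176);HL=(-.098,.052,.176);HR=(-.098,-.052,.176);K=(-.025,-.036,.188)
T=[(RL,78,97),(RR,378,55),(FR,422,415),(FL,133,462),(H,272,408),(HL,190,426),(HR,358,401)]
S=[(RL,55,230),(FL,405,293),(FR,488,128),(RR,168,75),(H,428,145),(K,328,88)]
obs=[(b,p,(u+.5)/7.5-.5+195,(v+.5)/7.5-.5+138) for p,u,v in T]+[(a,p,(u+.5)/5.4-.5+165,(v+.5)/5.4-.5+155) for p,u,v in S]
f=lambda q,o:np.concatenate([proj(c,dw(p,q))-[u,v] for c,p,u,v in o])
for o in(obs,obs[:7],obs[7:]):
    r=least_squares(f,[.5,0,.1],args=(o,),loss='soft_l1'); print(r.x,np.degrees(r.x[2]))
    print(f(r.x,o).reshape(-1,2).round(1).tolist())
    for p in(K,H,(.11,0,.13)):print(dw(p,r.x).round(4))
E
```

```text
[ 0.58346713 -0.00309811  0.18222257] 10.440584288565596
[[-0.7, 0.3], [-1.8, -0.2], [0.3, -0.1], [-0.5, 0.1], [-0.2, 0.3], [-1.0, -0.2], [0.1, -0.7], [-0.0, -0.3], [-0.3, -0.5], [1.0, -0.8], [0.4, -0.5], [-0.3, 0.2], [0.7, -1.6]]
[ 0.5654 -0.043   0.188 ]
[ 0.4871 -0.0209  0.176 ]
[0.6916 0.0168 0.13  ]
[ 0.58331362 -0.00611304  0.16534035] 9.473304148565795
[[0.4, 0.0], [-0.7, 0.1], [0.6, 0.3], [-0.3, -0.1], [0.1, 0.4], [-0.8, -0.3], [0.5, -0.4]]
[ 0.5646 -0.0457  0.188 ]
[ 0.4867 -0.0222  0.176 ]
[0.6918 0.012  0.13  ]
[ 5.82537304e-01 -8.45976094e-05  1.91230145e-01] 10.95668025217648
[[-0.3, 0.5], [-0.1, 0.0], [0.7, -0.5], [-0.2, 0.1], [-0.4, 0.6], [0.4, -1.1]]
[ 0.5648 -0.0402  0.188 ]
[ 0.4863 -0.0187  0.176 ]
[0.6905 0.0208 0.13  ]
```

The pose is good to a few mm: yaw about 10°, knob near (0.565,-0.044), handle near (0.487,-0.021). Next I'll move above the knob with the fingers along the dispenser's y and refine the pose with the wrist camera.

drive_tool(moves=[{"x": 50, "y": -40, "z": -50}, {"x": 95, "y": -80, "z": -60}, {"x": 140, "y": -118, "z": -60, "rz": 0.13}, {"x": 185, "y": -155, "z": -60, "rz": 0.13}, {"x": 230, "y": -192, "z": -60, "rz": 0.13}, {"x": 275, "y": -230, "z": -60, "rz": 0.13}, {"x": 320, "y": -267, "z": -60, "rz": 0.13}, {"x": 365, "y": -305, "z": -60, "rz": 0.13}, {"x": 410, "y": -342, "z": -60, "rz": 0.13}, {"x": 455, "y": -380, "z": -60, "rz": 0.13}, {"x": 495, "y": -412, "z": -60, "rz": 0.13}, {"x": 525, "y": -437, "z": -60, "rz": 0.13}, {"x": 525, "y": -437, "z": -60, "rz": 0.13}, {"x": 525, "y": -437, "z": -60, "rz": 0.13}, {"x": 525, "y": -437, "z": -60, "rz": 0.13}, {"x": 525, "y": -437, "z": -60, "rz": 0.13}])

```text
invalid input at $.moves[0]: expected keys x, y, z, rx, ry, rz, fingers
```

```bash
python3 - <<'E'
from h import *
o=sensors.get_obs(); print(o['time_s'],o['tool_pos'],o['tool_rot'],o['qpos'].round(1),o['force'])
c=grab('wrist','w1'); print(-np.array(c['R']).T@c['t'],c['fx'])
q=(.5834,-.004,.175)
for p in((-.025,-.036,.188),(-.098,0,.176),(-.112,.089,.136),(-.112,-.089,.136)):print(proj(c,dw(p,q)).round(1))
E
```

```text
0.1 [ 0.19608835 -0.61921824  0.24022983] [-1.79898330e+02  7.84280324e-03  1.75805376e+01] [73.2 18.4 -4.  83.2  1.3 78.5 -3.3] [0.55810018 0.63552383 0.5206946 ]
[ 0.25936631 -0.59977947  0.38332484] 264.56240101423236
[-444.9 -602.3]
[-612.2 -586.7]
[-591.8 -461.4]
[-362.1 -460.4]
```

View pics/w1.png

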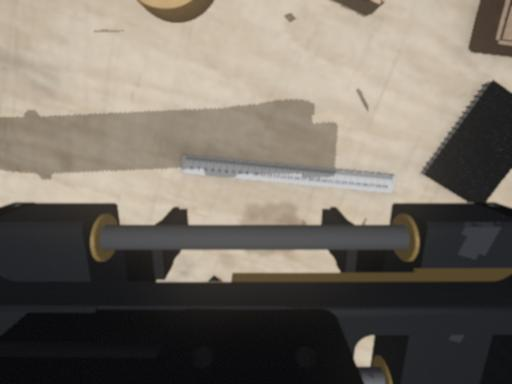

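The call was refused because every key is required. This picture was taken at the start pose: the wrist camera sits on the tool's +x side and the gripper hides the lower half. I'll stop short of the knob, at x about 0.44, to look.

drive_tool(moves=[{"x": 45, "y": -35, "z": -50, "rx": 0, "ry": 0, "rz": 0, "fingers": -1}, {"x": 85, "y": -75, "z": -60, "rx": 0, "ry": 0, "rz": 0.13, "fingers": -1}, {"x": 125, "y": -115, "z": -60, "rx": 0, "ry": 0, "rz": 0.13, "fingers": -1}, {"x": 165, "y": -155, "z": -60, "rx": 0, "ry": 0, "rz": 0.13, "fingers": -1}, {"x": 205, "y": -195, "z": -60, "rx": 0, "ry": 0, "rz": 0.13, "fingers": -1}, {"x": 245, "y": -235, "z": -60, "rx": 0, "ry": 0, "rz": 0.13, "fingers": -1}, {"x": 285, "y": -275, "z": -60, "rx": 0, "ry": 0, "rz": 0.13, "fingers": -1}, {"x": 320, "y": -315, "z": -60, "rx": 0, "ry": 0, "rz": 0.13, "fingers": -1}, {"x": 350, "y": -360, "z": -60, "rx": 0, "ry": 0, "rz": 0.13, "fingers": -1}, {"x": 380, "y": -405, "z": -60, "rx": 0, "ry": 0, "rz": 0.13, "fingers": -1}, {"x": 400, "y": -445, "z": -60, "rx": 0, "ry": 0, "rz": 0.13, "fingers": -1}, {"x": 408, "y": -478, "z": -60, "rx": 0, "ry": 0, "rz": 0.13, "fingers": -1}, {"x": 408, "y": -478, "z": -60, "rx": 0, "ry": 0, "rz": 0.13, "fingers": -1}, {"x": 408, "y": -478, "z": -60, "rx": 0, "ry": 0, "rz": 0.13, "fingers": -1}, {"x": 408, "y": -478, "z": -60, "rx": 0, "ry": 0, "rz": 0.13, "fingers": -1}, {"x": 408, "y": -478, "z": -60, "rx": 0, "ry": 0, "rz": 0.13, "fingers": -1}])

```text
time_s: 2.15
tool_pos: [0.4408, -0.0417, 0.3011]
tool_rot: [-180.0, 0.0, 10.0]
force: [-0.1, -0.5, 0.1]
grip_width: 0.0867
grasp_force: 0.0
```

```bash
python3 - <<'E'
from h import *
o=sensors.get_obs(); print(o['time_s'],o['tool_pos'],o['tool_rot'],o['qpos'].round(1),o['force'])
c=grab('wrist','w1'); print(-np.array(c['R']).T@c['t'],c['fx'])
q=(.5834,-.004,.175)
for p in((-.025,-.036,.188),(-.098,0,.176),(-.112,.089,.136),(-.112,-.089,.136)):print(proj(c,dw(p,q)).round(1))
E
```

```text
2.15 [ 0.44080273 -0.04172332  0.30109832] [-1.79983601e+02  1.35993850e-02  1.00267092e+01] [ 41.9  -8.7 -35.3 104.   -5.   83.1 -72.5] [-0.06936365 -0.49149178  0.0700248 ]
[ 0.50607682 -0.0304714   0.44413622] 264.56240101423236
[280.7  54.2]
[241.8 136.5]
[166.8 146.6]
[320.4 146.5]
```

View pics/w1.png

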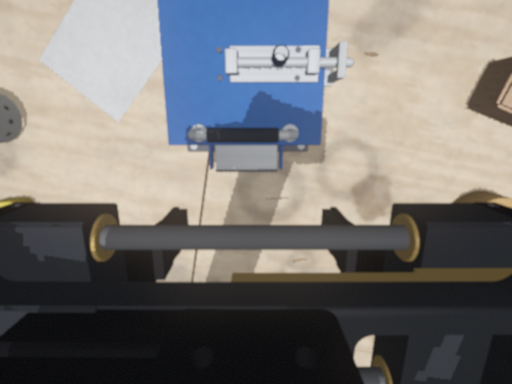

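The wrist view shows the knob top at (280,52), the sleeve centre at (243,135), and the front corners at (169,146) and (322,145). These agree with the prediction to about 2 px. I'll measure with masks and refit.

```bash
python3 - <<'E'
from h import *
from scipy.optimize import least_squares
c=load('w1'); im=c['image']
def blob(x0,y0,x1,y1,thr):
    g=im[y0:y1,x0:x1].max(2); m=(g<thr).astype(np.uint8); n,l,s,ce=cv2.connectedComponentsWithStats(m)
    k=1+s[1:,4].argmax(); pts=np.argwhere(l==k)[:,::-1]+[x0,y0]; return pts.mean(0),s[k]+np.array([x0,y0,0,0,0]),cv2.minAreaRect(pts.astype(np.float32))
hb=blob(195,120,295,148,50); kb=blob(262,38,300,72,70); print(hb,kb)
ctr,(w,h),an=hb[2]
H=(-.098,0,.176); K=(-.025,-.036,.188)
SL=(-.098,.036,.176);SR=(-.098,-.036,.176)
y0=hb[1][0];y1=hb[1][0]+hb[1][2]
P=[((-.112,.089,.136),169,146),((-.112,-.089,.136),322,145.5),(H,*hb[0]),((-.098,.052,.176),197,133),((-.098,-.052,.176),289.5,132.5)]
f=lambda q:np.concatenate([proj(c,dw(p,q))-[u,v] for p,u,v in P])
r=least_squares(f,[.5834,-.004,.175],loss='soft_l1');print(r.x,f(r.x).reshape(-1,2).round(1).tolist())
print('K',proj(c,dw(K,r.x)),dw(K,r.x),'H',dw(H,r.x),onz(c,*hb[0],.176),onz(c,280.5,51.5,.188))
E
```

```text
(array([265.75, 139.5 ]), array([265, 139,   3,   2,   4]), ((266.0, 139.5), (1.0, 2.0), 90.0)) (array([277.15789474,  61.92105263]), array([273,  57,  11,   9,  38]), ((276.9000244140625, 61.70000457763672), (11.180339813232422, 4.919349670410156), 26.56505012512207))
[ 0.58542286 -0.00676947  0.17526579] [[0.4, -0.6], [1.1, -0.3], [-20.8, -4.5], [-4.2, 2.1], [7.5, 2.5]]
K [284.18565517  52.35361975] [ 0.56708317 -0.04657721  0.188     ] H [ 0.4889242  -0.02385772  0.176     ] [ 0.48816952 -0.04514632  0.176     ] [ 0.5671973  -0.04321649  0.188     ]
```

```bash
python3 - <<'E'
from h import *
from scipy.optimize import least_squares
c=load('w1'); a=load('s0');b=load('t0'); im=c['image']
sub=im[126:144,208:280].max(2); print(sub[:, ::9])
H=(-.098,0,.176); K=(-.025,-.036,.188)
P=[((-.112,.089,.136),169,146),((-.112,-.089,.136),322,145.5),(H,243.5,134.5),(K,280.5,51.5)]
f=lambda q:np.concatenate([proj(c,dw(p,q))-[u,v] for p,u,v in P])
r=least_squares(f,[.5834,-.004,.175],loss='soft_l1');print(r.x,f(r.x).reshape(-1,2).round(1).tolist())
print('K',dw(K,r.x),'H',dw(H,r.x),onz(c,243.5,134.5,.176),onz(c,280.5,51.5,.188))
E
```

```text
[[143 128 127 131 130 131 130 132]
 [114 109 108 110 109 110 109 111]
 [ 87  79  77  75  75  77  75  74]
 [ 68  63  57  56  55  54  54  54]
 [ 65  61  56  54  54  53  52  51]
 [ 65  63  57  56  52  54  52  54]
 [ 63  65  57  56  53  54  53  52]
 [ 59  63  56  56  55  54  54  54]
 [ 58  64  56  56  55  53  55  52]
 [ 57  62  57  55  55  54  52  52]
 [ 58  61  56  54  55  53  52  53]
 [ 57  59  56  54  53  52  52  52]
 [ 57  58  54  54  52  51  52  50]
 [ 56  55  53  53  52  51  50  49]
 [ 60  55  53  51  51  51  49  51]
 [ 76  67  66  65  64  64  64  65]
 [104  96  94  93  92  95  94  94]
 [122 119 117 117 117 119 120 119]]
[ 0.58504471 -0.00402098  0.18718739] [[-0.7, 0.2], [-0.1, -1.4], [-0.2, 0.4], [0.9, 0.2]]
K [ 0.56718088 -0.04404452  0.188     ] H [ 0.48875662 -0.0222584   0.176     ] [ 0.48917286 -0.02238461  0.176     ] [ 0.5671973  -0.04321649  0.188     ]
```

drive_tool(moves=[{"x": 50, "y": 10, "z": 20, "rx": 0, "ry": 0, "rz": 0, "fingers": 0}, {"x": 90, "y": 18, "z": 40, "rx": 0, "ry": 0, "rz": 0, "fingers": 0}, {"x": 124, "y": 24, "z": 60, "rx": 0, "ry": 0, "rz": 0, "fingers": 0}, {"x": 124, "y": 24, "z": 70, "rx": 0, "ry": 0, "rz": 0, "fingers": 0}, {"x": 124, "y": 24, "z": 80, "rx": 0, "ry": 0, "rz": 0, "fingers": 0}, {"x": 124, "y": 24, "z": 90, "rx": 0, "ry": 0, "rz": 0, "fingers": 0}, {"x": 124, "y": 24, "z": 100, "rx": 0, "ry": 0, "rz": 0, "fingers": 0}, {"x": 124, "y": 24, "z": 109, "rx": 0, "ry": 0, "rz": 0, "fingers": 0}, {"x": 124, "y": 24, "z": 116, "rx": 0, "ry": 0, "rz": 0, "fingers": 0}, {"x": 124, "y": 24, "z": 116, "rx": 0, "ry": 0, "rz": 0, "fingers": 0}])

```text
time_s: 3.45
tool_pos: [0.5668, -0.0426, 0.1847]
tool_rot: [-180.0, 0.1, 10.1]
force: [0.3, 0.1, 0.3]
grip_width: 0.0431
grasp_force: 0.0
```

drive_tool(moves=[{"x": 0, "y": 0, "z": 0, "rx": 0, "ry": 0, "rz": 0, "fingers": 1}, {"x": 0, "y": 0, "z": 0, "rx": 0, "ry": 0, "rz": 0, "fingers": 1}, {"x": 0, "y": 0, "z": 0, "rx": 0, "ry": 0, "rz": 0, "fingers": 1}, {"x": 0, "y": 0, "z": 0, "rx": 0, "ry": 0, "rz": 0, "fingers": 1}, {"x": 0, "y": 0, "z": 0, "rx": 0, "ry": 0, "rz": 0, "fingers": 1}, {"x": 0, "y": 0, "z": 0, "rx": 0, "ry": 0, "rz": 0, "fingers": 1}], force=8)

```text
time_s: 4.2
tool_pos: [0.5673, -0.0427, 0.1853]
tool_rot: [180.0, -0.0, 10.1]
force: [1.0, -0.4, 0.5]
grip_width: 0.0158
grasp_force: 8.0
```

The fingers closed at 15.8 mm, so the knob is gripped. Now draw the bolt.

drive_tool(moves=[{"x": 0, "y": -4, "z": 0, "rx": 0, "ry": 0, "rz": 0, "fingers": 1}, {"x": 0, "y": -8, "z": 0, "rx": 0, "ry": 0, "rz": 0, "fingers": 1}, {"x": 0, "y": -12, "z": 0, "rx": 0, "ry": 0, "rz": 0, "fingers": 1}, {"x": 0, "y": -16, "z": 0, "rx": 0, "ry": 0, "rz": 0, "fingers": 1}, {"x": 0, "y": -20, "z": 0, "rx": 0, "ry": 0, "rz": 0, "fingers": 1}, {"x": 0, "y": -24, "z": 0, "rx": 0, "ry": 0, "rz": 0, "fingers": 1}, {"x": 0, "y": -28, "z": 0, "rx": 0, "ry": 0, "rz": 0, "fingers": 1}, {"x": 0, "y": -31, "z": 0, "rx": 0, "ry": 0, "rz": 0, "fingers": 1}, {"x": 0, "y": -33, "z": 0, "rx": 0, "ry": 0, "rz": 0, "fingers": 1}, {"x": 0, "y": -33, "z": 0, "rx": 0, "ry": 0, "rz": 0, "fingers": 1}, {"x": 0, "y": -33, "z": 0, "rx": 0, "ry": 0, "rz": 0, "fingers": 1}])

```text
time_s: 5.58
tool_pos: [0.5618, -0.012, 0.1853]
tool_rot: [179.9, -0.0, 10.0]
force: [2.6, -4.8, 0.6]
grip_width: 0.0157
grasp_force: 8.0
```

drive_tool(moves=[{"x": 0, "y": -2, "z": 0, "rx": 0, "ry": 0, "rz": 0, "fingers": 1}, {"x": 0, "y": -3, "z": 0, "rx": 0, "ry": 0, "rz": 0, "fingers": 1}, {"x": 0, "y": -3, "z": 0, "rx": 0, "ry": 0, "rz": 0, "fingers": 1}, {"x": 0, "y": -3, "z": 0, "rx": 0, "ry": 0, "rz": 0, "fingers": 1}])

```text
time_s: 6.08
tool_pos: [0.5617, -0.0118, 0.1853]
tool_rot: [179.7, -0.0, 9.9]
force: [3.7, -9.0, 0.3]
grip_width: 0.0154
grasp_force: 8.0
```

The bolt is against its stop after 31–32 mm of travel. Release, lift, turn 90° and go above the handle.

drive_tool(moves=[{"x": 0, "y": 3, "z": 0, "rx": 0, "ry": 0, "rz": 0, "fingers": 0}, {"x": 0, "y": 3, "z": 0, "rx": 0, "ry": 0, "rz": 0, "fingers": 0}, {"x": 0, "y": 3, "z": 0, "rx": 0, "ry": 0, "rz": 0, "fingers": 0}, {"x": 0, "y": 3, "z": -20, "rx": 0, "ry": 0, "rz": 0, "fingers": 0}, {"x": 0, "y": 3, "z": -50, "rx": 0, "ry": 0, "rz": 0, "fingers": 0}, {"x": -5, "y": 2, "z": -80, "rx": 0, "ry": 0, "rz": -0.16, "fingers": 0}, {"x": -15, "y": 2, "z": -80, "rx": 0, "ry": 0, "rz": -0.32, "fingers": 0}, {"x": -25, "y": 2, "z": -80, "rx": 0, "ry": 0, "rz": -0.48, "fingers": 0}, {"x": -35, "y": 2, "z": -80, "rx": 0, "ry": 0, "rz": -0.64, "fingers": 0}, {"x": -45, "y": 2, "z": -80, "rx": 0, "ry": 0, "rz": -0.8, "fingers": 0}, {"x": -55, "y": 2, "z": -80, "rx": 0, "ry": 0, "rz": -0.96, "fingers": 0}, {"x": -65, "y": 2, "z": -80, "rx": 0, "ry": 0, "rz": -1.12, "fingers": 0}, {"x": -74, "y": 2, "z": -80, "rx": 0, "ry": 0, "rz": -1.28, "fingers": 0}, {"x": -74, "y": 2, "z": -80, "rx": 0, "ry": 0, "rz": -1.44, "fingers": 0}, {"x": -74, "y": 2, "z": -80, "rx": 0, "ry": 0, "rz": -1.57, "fingers": 0}, {"x": -74, "y": 2, "z": -80, "rx": 0, "ry": 0, "rz": -1.58, "fingers": 0}, {"x": -74, "y": 2, "z": -80, "rx": 0, "ry": 0, "rz": -1.58, "fingers": 0}, {"x": -74, "y": 2, "z": -80, "rx": 0, "ry": 0, "rz": -1.58, "fingers": 0}])

```text
time_s: 8.32
tool_pos: [0.4884, -0.022, 0.2655]
tool_rot: [180.0, 0.0, 100.6]
force: [-0.4, 0.3, -0.7]
grip_width: 0.0435
grasp_force: 0.0
```

```bash
python3 - <<'E'
from h import *
o=sensors.get_obs(); print(o['time_s'],o['tool_pos'],o['tool_rot'],o['qpos'].round(1),o['force'])
w=grab('wrist','w2');s=grab('scene','s2')
x=cv2.resize(s['image'][155:245,165:275],None,fx=4.4,fy=4.4,interpolation=2)
y=np.zeros((396,1,3),np.uint8)
cv2.imwrite('pics/w2c.png',np.vstack([x,cv2.resize(w['image'][:200],(484,190))])[:,:,::-1])
E
```

```text
8.325 [ 0.48839556 -0.02195783  0.26547654] [1.79989180e+02 6.68268003e-03 1.00603895e+02] [ 45.   -0.6 -44.7 101.9  -0.4  78.5  11. ] [-0.41976545  0.26738771 -0.73830289]
```

View pics/w2c.png

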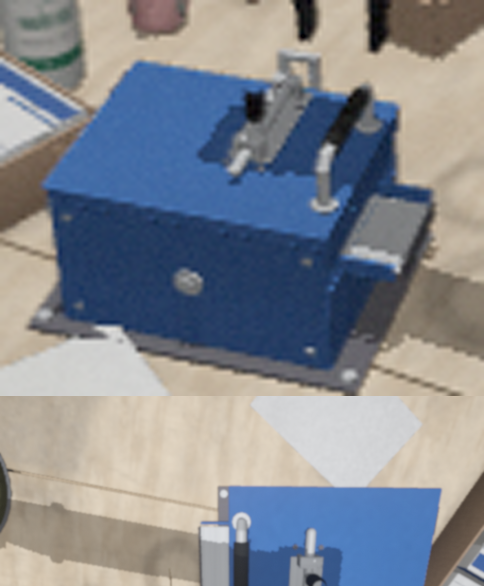

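The bolt is drawn: the keeper is empty and the rod sticks out to the left. The tool is over the handle, so lower and grip.

drive_tool(moves=[{"x": 0, "y": 0, "z": 20, "rx": 0, "ry": 0, "rz": 0, "fingers": 0}, {"x": 0, "y": 0, "z": 40, "rx": 0, "ry": 0, "rz": 0, "fingers": 0}, {"x": 0, "y": 0, "z": 52, "rx": 0, "ry": 0, "rz": 0, "fingers": 0}, {"x": 0, "y": 0, "z": 62, "rx": 0, "ry": 0, "rz": 0, "fingers": 0}, {"x": 0, "y": 0, "z": 72, "rx": 0, "ry": 0, "rz": 0, "fingers": 0}, {"x": 0, "y": 0, "z": 81, "rx": 0, "ry": 0, "rz": 0, "fingers": 0}, {"x": 0, "y": 0, "z": 88, "rx": 0, "ry": 0, "rz": 0, "fingers": 0}, {"x": 0, "y": 0, "z": 88, "rx": 0, "ry": 0, "rz": 0, "fingers": 0}, {"x": 0, "y": 0, "z": 88, "rx": 0, "ry": 0, "rz": 0, "fingers": 1}, {"x": 0, "y": 0, "z": 88, "rx": 0, "ry": 0, "rz": 0, "fingers": 1}, {"x": 0, "y": 0, "z": 88, "rx": 0, "ry": 0, "rz": 0, "fingers": 1}, {"x": 0, "y": 0, "z": 88, "rx": 0, "ry": 0, "rz": 0, "fingers": 1}, {"x": 0, "y": 0, "z": 88, "rx": 0, "ry": 0, "rz": 0, "fingers": 1}, {"x": 0, "y": 0, "z": 88, "rx": 0, "ry": 0, "rz": 0, "fingers": 1}], force=20)

```text
time_s: 10.18
tool_pos: [0.4886, -0.0221, 0.1774]
tool_rot: [180.0, 0.0, 100.7]
force: [1.2, 0.6, 0.0]
grip_width: 0.0146
grasp_force: 20.0
```

```bash
python3 - <<'E'
from h import *
o=sensors.get_obs(); print(o['tool_pos'],o['tool_rot'],o['grip_width'],o['force'])
from scipy.spatial.transform import Rotation as R
T=R.from_euler('xyz',o['tool_rot'],degrees=True).as_matrix()
r=np.hypot(208,46);p0=np.arctan2(46,208);y=np.radians(10.4)
for d in [2,4,6,8,*range(12,61,4),60]:
    t=np.radians(d)+p0; f=-r*np.cos(t)+208; z=r*np.sin(t)-46
    print(d,(T.T@[f*np.cos(y),f*np.sin(y),z]).round(1))
E
```

```text
[ 0.48857818 -0.02212386  0.17735308] [1.79967070e+02 1.03317869e-02 1.00654099e+02] 0.014636729094885852 [1.16011119 0.64016756 0.02914412]
2 [-0.   1.7 -7.2]
4 [ -0.    3.7 -14.4]
6 [ -0.    6.  -21.5]
8 [ -0.    8.4 -28.5]
12 [ -0.1  14.1 -42.2]
16 [ -0.1  20.8 -55.5]
20 [ -0.1  28.3 -68.3]
24 [ -0.2  36.7 -80.6]
28 [ -0.2  46.  -92.2]
32 [  -0.3   56.  -103.2]
36 [  -0.3   66.8 -113.4]
40 [  -0.4   78.3 -122.9]
44 [  -0.4   90.4 -131.5]
48 [  -0.5  103.1 -139.3]
52 [  -0.5  116.3 -146.2]
56 [  -0.6  129.9 -152.1]
60 [  -0.7  143.9 -157.1]
60 [  -0.7  143.9 -157.1]
```

drive_tool(moves=[{"x": 0, "y": 2, "z": -7, "rx": 0, "ry": 0, "rz": 0, "fingers": 1}, {"x": 0, "y": 4, "z": -14, "rx": 0, "ry": 0, "rz": 0, "fingers": 1}, {"x": 0, "y": 6, "z": -21, "rx": 0, "ry": 0, "rz": 0, "fingers": 1}, {"x": 0, "y": 8, "z": -28, "rx": 0, "ry": 0, "rz": 0, "fingers": 1}, {"x": 0, "y": 14, "z": -42, "rx": 0, "ry": 0, "rz": 0, "fingers": 1}, {"x": 0, "y": 21, "z": -55, "rx": 0, "ry": 0, "rz": 0, "fingers": 1}, {"x": 0, "y": 28, "z": -68, "rx": 0, "ry": 0, "rz": 0, "fingers": 1}, {"x": 0, "y": 37, "z": -81, "rx": 0, "ry": 0, "rz": 0, "fingers": 1}, {"x": 0, "y": 46, "z": -92, "rx": 0, "ry": 0, "rz": 0, "fingers": 1}, {"x": 0, "y": 46, "z": -92, "rx": 0, "ry": 0, "rz": 0, "fingers": 1}, {"x": 0, "y": 46, "z": -92, "rx": 0, "ry": 0, "rz": 0, "fingers": 1}])

```text
time_s: 11.55
tool_pos: [0.5313, -0.0145, 0.2703]
tool_rot: [-179.6, 0.0, 100.6]
force: [-10.3, -4.1, 3.6]
grip_width: 0.0142
grasp_force: 20.0
```

drive_tool(moves=[{"x": 0, "y": 9, "z": -11, "rx": 0, "ry": 0, "rz": 0, "fingers": 1}, {"x": 0, "y": 19, "z": -21, "rx": 0, "ry": 0, "rz": 0, "fingers": 1}, {"x": 0, "y": 31, "z": -31, "rx": 0, "ry": 0, "rz": 0, "fingers": 1}, {"x": 0, "y": 43, "z": -39, "rx": 0, "ry": 0, "rz": 0, "fingers": 1}, {"x": 0, "y": 56, "z": -47, "rx": 0, "ry": 0, "rz": 0, "fingers": 1}, {"x": 0, "y": 69, "z": -54, "rx": 0, "ry": 0, "rz": 0, "fingers": 1}, {"x": 0, "y": 83, "z": -60, "rx": 0, "ry": 0, "rz": 0, "fingers": 1}, {"x": 0, "y": 90, "z": -63, "rx": 0, "ry": 0, "rz": 0, "fingers": 1}, {"x": 0, "y": 97, "z": -65, "rx": 0, "ry": 0, "rz": 0, "fingers": 1}, {"x": 0, "y": 97, "z": -65, "rx": 0, "ry": 0, "rz": 0, "fingers": 1}, {"x": 0, "y": 97, "z": -65, "rx": 0, "ry": 0, "rz": 0, "fingers": 1}, {"x": 0, "y": 97, "z": -65, "rx": 0, "ry": 0, "rz": 0, "fingers": 1}])

```text
time_s: 13.05
tool_pos: [0.629, 0.0029, 0.3375]
tool_rot: [180.0, 0.1, 100.5]
force: [-6.1, -3.7, 6.2]
grip_width: 0.0141
grasp_force: 20.0
```

```bash
python3 - <<'E'
from h import *
o=sensors.get_obs(); p=o['tool_pos']; print(o['time_s'],p,o['tool_rot'],o['force'],o['wrist_torque'],o['qpos'].round(0))
y=np.radians(10.4); d=p-[.4886,-.0221,.1774]; f=d[0]*np.cos(y)+d[1]*np.sin(y)
a=np.array([-.208+f,.046+d[2]]);print(np.hypot(*a),np.degrees(np.arctan2(a[1],-a[0])-np.arctan2(46,208)))
s=grab('scene','s3')
cv2.imwrite('pics/s3c.png',cv2.resize(s['image'][120:250,150:290],None,fx=4.4,fy=4.4,interpolation=2)[:,:,::-1])
E
```

```text
13.05 [0.62895898 0.00292132 0.33753247] [1.79950438e+02 1.39058182e-01 1.00531504e+02] [-6.09260631 -3.6708656   6.1730718 ] [-0.77381587  1.22398174 -0.03390183] [ 32.  20. -46.  76.  14.  90.  -2.]
0.21626764140481258 59.91918181789819
```

View pics/s3c.png

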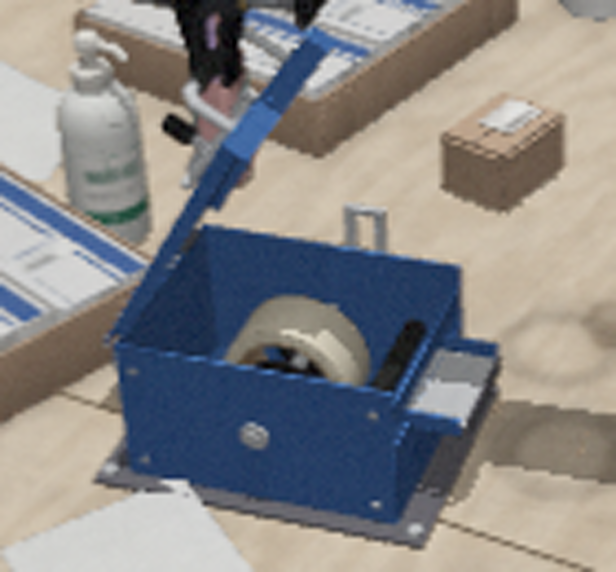

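The cover stands open, with its left edge from about (115,340) to (325,33) in the crop, and the gripper still holds the handle. As an independent check, I'll cast the edge onto the cover's left side plane.

```bash
python3 - <<'E'
from h import *
s=load('s3'); q=(.5847,-.004,np.radians(10.4))
for d in(58,60,62):
    t=np.radians(d); out=[]
    for (ss,h,y) in((.222,.006,.089),(.222,.006,-.089),(.12,.006,.089),(0,.006,.089)):
        X=dw((.11-ss*np.cos(t)+h*np.sin(t),y,.13+ss*np.sin(t)+h*np.cos(t)),q); u,v=proj(s,X)
        out.append((round((u-150+.5)*4.4),round((v-120+.5)*4.4)))
    print(d,out)
E
```

```text
58 [(231, 147), (322, 26), (170, 241), (104, 341)]
60 [(221, 141), (314, 20), (165, 238), (104, 341)]
62 [(211, 135), (305, 15), (160, 235), (104, 342)]
```

drive_tool(moves=[{"x": 0, "y": 0, "z": 0, "rx": 0, "ry": 0, "rz": 0, "fingers": 1}, {"x": 0, "y": 0, "z": 0, "rx": 0, "ry": 0, "rz": 0, "fingers": 1}, {"x": 0, "y": 0, "z": 0, "rx": 0, "ry": 0, "rz": 0, "fingers": 1}, {"x": 0, "y": 0, "z": 0, "rx": 0, "ry": 0, "rz": 0, "fingers": 1}, {"x": 0, "y": 0, "z": 0, "rx": 0, "ry": 0, "rz": 0, "fingers": 1}, {"x": 0, "y": 0, "z": 0, "rx": 0, "ry": 0, "rz": 0, "fingers": 1}], force=30)

```text
time_s: 13.85
tool_pos: [0.6289, 0.0029, 0.3375]
tool_rot: [180.0, 0.1, 100.5]
force: [-5.6, -3.4, 7.8]
grip_width: 0.014
grasp_force: 30.0
```

```bash
python3 - <<'E'
from h import *
s=load('s3'); q=(.5847,-.004,np.radians(10.4)); k=9
im=cv2.resize(s['image'][122:205,168:232],None,fx=k,fy=k-2,interpolation=2)[:,:,::-1].copy()
for d,col in((57,(0,0,255)),(60,(0,255,0))):
    t=np.radians(d); P=[]
    for (ss,h,y) in((0,.006,.089),(.222,.006,.089),(.222,.006,-.089),(.222,0,-.089),(.222,0,.089)):
        u,v=proj(s,dw((.11-ss*np.cos(t)+h*np.sin(t),y,.13+ss*np.sin(t)+h*np.cos(t)),q)); P.append([(u-168+.5)*k,(v-122+.5)*(k-2)])
    cv2.polylines(im,[np.array(P).round().astype(int)],False,col,1)
cv2.imwrite('pics/ov.png',im)
E
```

```text
(no output)
```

View pics/ov.png

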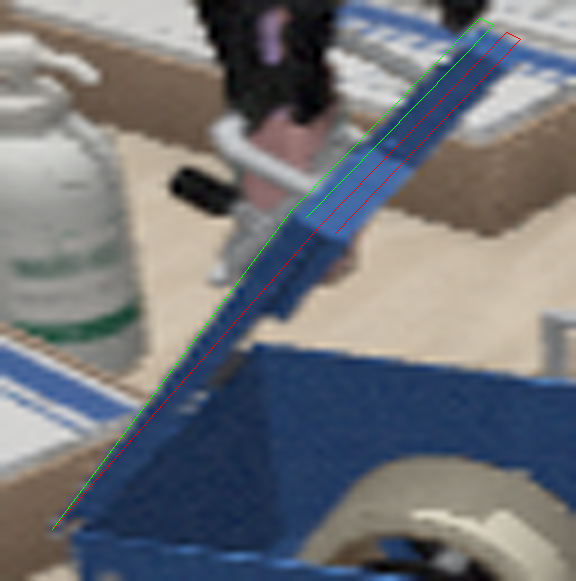

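The green 60° outline lies along the cover's upper face (57° in red is clearly inside it). That agrees with the 59.9° worked out from the tool pose, and the hold is steady. Handing in.

```bash
python3 -c "
from h import *
print(workorder.sign_off())"
```

```text
the job is handed in; nothing more can be done
None
```

I drew the bolt back to its stop and handed the job in with the gripper holding the cover steady by its handle at about 60° open, 14 s into the 42 s allowed.

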